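Shut and lock the filter hatch of a watchmaker's dust extractor

TASK

The filter hatch on top of the bench dust extractor has been left standing open. Push it down shut with the fingertips, then set a fingertip in the slot of its round latch, towards one end, press the hatch down flush against its springs and turn the latch clockwise to its stop, about a quarter turn, so that the hatch stays locked down when you let go. Grip and lift nothing, and leave the eyeglass, movement holder, watch and dust blower where they are.

Things in the scene. Friction and masses are not known exactly. Their poses are not given: they have to be found in the camera images.
- unit: bench dust extractor, a fixed grey sheet-metal box. Origin on the bench under the hatch's middle; x points from the hatch's free edge to its hinge (roughly away from the robot), z up. Box: x -115 to +135, y -140 to +215 mm. White hatch: x -115 to +115, y -125 to +125 mm. Beside it, y 130 to 215 mm, the motor housing, flat top 150 mm above the bench, level with the top of the locked hatch
- hinge (a point): middle of the hatch's hinge line, at (115, 0, 132) mm in the unit's frame, axes as the unit's; the line runs along y at the level of the hatch's underside. The hatch is 230 mm from hinge to free edge, 250 mm wide, 18 mm thick, 0.45 kg, counterbalanced, and stays where it is left: 1 to 2 N at the free edge swings it
- hatch (a joint): hatch angle: 0 = flush, grows as the free edge (nearest the robot) rises; starts 0.3 to 0.65 rad; stop at -0.010. In its last 0.06 rad it meets two sprung buffers under its front corners, which hold it 0.05 to 0.06 rad (9 to 10 mm at the latch) proud until locked; pressing it to 0 at the latch takes about 9 N. Locked and let go it rests near 0.007 rad
- hatch_edge (a point): middle of the hatch's free edge, on its top face; moves with the hatch; x axis lies in the hatch, towards the hinge, z normal to its top face
- latch_slot (a point): middle of the slot's floor, on the latch's axis. The latch is an aluminium disc 76 mm across, flush in the hatch on its centre line, axis 62 mm from the free edge, 168 mm from the hinge. The slot runs straight across it, 14 mm deep, 27 mm wide at its floor, 33 at the top, 78 mm long, ends closed by the hatch. z = turning axis, y along the slot, turning with it. Hatch flush: 136 mm above the bench
- latch (a joint): turn of the latch: 0 = slot parallel to the free edge, clockwise from above to the stop at 1.571 = locked (slot points at the free edge). Starts 0 to 0.45 rad, stays where left; about 0.1 N m turns it. From 0.8 on its cam slips under the frame if the hatch is held within 4 mm of flush at the latch; if higher it is blocked. A tip on the axis may spin idle: push the slot's wall near one end
- loupe: watchmaker's eyeglass, a black cup 41 mm across and 34 mm high standing on the motor housing beside the hatch; origin under its centre; to be left alone
- holder: steel movement holder with a watch movement in it, 60 x 85 x 16 mm, on the bench in front of the unit; origin under its centre; to be left alone
- watch: wrist watch head, 38 mm across and 10 mm high, lying on the bench in front of the unit; origin under its centre; to be left alone
- blower: rubber dust blower, a bulb 62 mm across with a thin nozzle, 105 mm high, standing on the bench to the right of the unit (-y side); origin under its centre; to be left alone

How it is judged:
At the end, for the whole second after the job is handed in: the latch is turned to within 10 degrees (0.17 rad) of its locked stop, and the hatch, let go, stays down within 0.022 rad of flush (under 4 mm at the latch) and at rest (value of joint latch above 1.4 rad and value of joint hatch below 0.022 rad and velocity of joint hatch between -0.05 and 0.05 rad/s and velocity of joint latch between -0.05 and 0.05 rad/s); the robot touches nothing.
It fails at once if the hatch is lifted further open (value of joint hatch above 0.8 rad).
It fails at once if the eyeglass is shifted by more than 20 mm or lifted (distance of loupe from where it was at the start of the episode above 0.02 m).
It fails at once if the movement holder is shifted by more than 20 mm or lifted (distance of holder from where it was at the start of the episode above 0.02 m).
It fails at once if the watch is shifted by more than 20 mm or lifted (distance of watch from where it was at the start of the episode above 0.02 m).
It fails at once if the dust blower is shifted by more than 20 mm or lifted (distance of blower from where it was at the start of the episode above 0.02 m).
It also fails if it takes over 54 s, if anything falls off the work surface, if the arm or the gripper's body presses on something with over 40 N, if the wrist force passes 120 N, or if a joint passes its speed limit or range.

ROBOT

A 6-joint arm with a two-finger parallel gripper is mounted at the origin on the work surface. World frame = base frame: x ahead of the robot, y to its left, z up, the work surface at z = 0. Lengths are in m, angles in rad, forces in N, time in s.
With the tool pointing down it reaches from about 0.35 to 0.85 m from the base axis. Payload 8.1 kg.
Tool frame: the origin (TCP) lies at the very end of the fingers, on their centre line; the grasp point (between the pads) lies 19 mm behind it (bot.grip_point_offset is the distance from the TCP to the grasp point, in m); z points along the fingers, y is the direction in which the jaws open and shut (so a half turn about z gives the same grasp; the last joint's range is limited). The gripper opens to 93 mm and grips with 3 to 60 N. Pads are 15 mm wide; open, the fingers measure 128 mm over their backs; the gripper's body (75 mm by 188 mm) begins 65 mm behind the grasp point.
Start: joints at [-1.271, 0.13, 1.488, -0, 1.523, -0.085], TCP at [0.225, -0.556, 0.219] pointing down, gripper open.
Joint ranges: [-2.96, 2.96], [-0.89, 2.26], [0.02, 2.5], [-1.34, 4.48], [0, 2.73], [-2.66, 2.66]. Speed limits (rad/s): [2.39, 2.39, 2.79, 3.14, 3.14, 3.14].

INTERFACE

Orientations are given as a 3x3 rotation matrix whose columns are the frame's x, y, z axes.
In Python, from workcell import bot gives the robot as it stands.
- The arm moves only by the tool servo_tool, never from a script. Its argument "moves" is one flat list of numbers, 7 for each row, row after row: the opening, from 0 (shut) to 1 (fully open), then the shift along the tool's x, y, z normalised to -1 to 1, where 1 is 0.025 m, then the turn, a rotation vector about the tool's x, y, z normalised to -1 to 1, where 1 is pi/4 rad. In form: [grip, x, y, z, rx, ry, rz, grip, x, y, z, rx, ry, rz, ...]. A call has 1 to 20 rows; each row shifts and turns the commanded pose from where the row before left it, along the tool's axes as they then stand; what a row does not reach is not made up. A row lasts 1/12 s, in which the tool goes at most 41.7 mm and 7.16 degrees, less where a joint would pass 70% of its speed; a pose out of reach is approached as far as the arm can. A call with a number of a shift or a turn outside -1 to 1 is refused whole. A call with a gripper value outside its range is refused whole. The fingers move at their own pace and stop on an object; the grip force is fixed at half the most. Time passes only in rows, so rows that do not move let the fingers close. It gives the time, the measured TCP pose, the force and the opening at its end, in the units of the state.
- bot.get_obs(): the state, without advancing time (a new reading comes with each control period).
- bot.camera(name): name is "side" or "top"; returns a dict with "frame" (420x560x3 uint8, red, green, blue), "intrinsics" (3x3 intrinsics, pixels), "k1" (the pictures are not rectified: a ray, as slopes to the right and down, at radius r is drawn at 1 + k1 r^2 times it, then the intrinsics apply), "R" (3x3) and "t" (3): a world point X has camera coordinates R X + t. Camera axes: x right, y down, z forward; pixel columns grow to the right and rows downward; lengths in m; the calibration is good to about 2 mm. A picture is of the moment at which its call begins. There is no depth.
- bot.job_done(): hands the job in, once; it reports no verdict.
Trained networks look in the newest picture that a camera, given by its name, has taken for a name from the list of things; names that differ only in an ending like _2 or _b are one class to them, and where a whole thing is asked for, a point or a joint stands for the part that bears it (a point fixed in the world has none). Each returns a list of dicts, best first, with "confidence" (0 to 1); they miss things now and then, are a little off and sometimes report something else, mostly with a low value. They report only what shows in the picture. A call takes as long as a camera call.
- bot.spot_in(camera, thing): "position" ([x, y, z] in m, in the coordinates of the camera as it stood for that picture, good to about 4 mm: the middle of the surface that is visible of it).
- bot.cut_out(camera, thing): "mask" (420x560 bool, what is visible of it).
The state is a dict: "clock": time; "q": joint angles; "joint_velocities": joint speeds; "tau": joint torques, N m; "tcp_pos": TCP position; "tcp_rot": TCP orientation; "wrist_force": force on the tool from outside, world axes, zero at the start; "torque": the same for the moment, N m; "finger_gap": opening from 0.0 (shut) to 1.0 (fully open).
Only numpy, scipy, OpenCV 4.12 (cv2) and the standard library are available. Lean on these libraries where they do the work, as an engineer would, in place of code of your own. Each camera call takes 0.05 s, during which the arm holds its last target.

## Working session

There is one attempt and no reset: what is moved stays moved. The work goes in short steps, Python scripts to look and compute and a tool call to move; the robot and the scene stay as the last step left them, time stands still between calls to the robot, and variables do not carry over. Pictures are saved under pics/ and viewed, and the job is handed in when it is done.

Besides the shell and the picture viewer there is one more tool, called after ">>>" in YAML: its name, and indented under it one key for each argument. servo_tool: Moves the arm, as the interface text tells. Scaled input: -1 to 1 covers 0.025 m each way for a shift and pi/4 rad each way for a turn. Its arguments: {"type":"object","properties":{"moves":{"type":"array"}},"required":["moves"]}

```bash
ls; mkdir -p pics; cat > h.py <<'E'
import numpy as np, cv2
from workcell import bot
def cam(name, fn=None):
    c=bot.camera(name)
    if fn: cv2.imwrite('pics/'+fn,c['frame'][:,:,::-1])
    return c
def toworld(c,p): return np.array(c['R']).T@(np.array(p)-np.array(c['t']))
def proj(c,X):
    p=np.array(c['R'])@np.array(X)+np.array(c['t']); s=p[:2]/p[2]; s=s*(1+c['k1']*(s@s)); K=np.array(c['intrinsics'])
    return K[:2,:2]@s+K[:2,2]
def ray(c,uv):
    K=np.array(c['intrinsics']); d=(np.array(uv)-K[:2,2])/np.diag(K)[:2]; s=d.copy()
    for _ in range(20): s=d/(1+c['k1']*(s@s))
    R=np.array(c['R']); return -R.T@np.array(c['t']), R.T@np.array([s[0],s[1],1])
def onz(c,uv,z):
    o,d=ray(c,uv); return o+d*(z-o[2])/d[2]
E
python3 - <<'E'
from h import *
np.set_printoptions(precision=4,suppress=True)
for n in ['side','top']:
    c=cam(n,n+'0.png')
    print(n,np.array(c['R']),c['t'],c['k1'])
    for t in ['unit','hinge','hatch','hatch_edge','latch_slot','latch','loupe','holder','watch','blower']:
        try:
            r=bot.spot_in(n,t)
            print(t,[(round(x['confidence'],2),toworld(c,x['position'])) for x in r[:2]])
        except Exception as e: print(t,e)
o=bot.get_obs(); print(o)
E
```

```text
pics
side [[-0.7916 -0.611   0.0012]
 [-0.4507  0.5825 -0.6765]
 [ 0.4127 -0.536  -0.7365]] [0.465  0.3432 0.6369] -0.04466367394500554
unit [(0.69, array([0.5361, 0.0864, 0.1475]))]
hinge [(0.97, array([0.5377, 0.0911, 0.1467]))]
hatch [(0.84, array([0.5666, 0.0259, 0.2126])), (0.21, array([0.5566, 0.004 , 0.212 ]))]
hatch_edge [(0.59, array([0.5647, 0.0248, 0.2199]))]
latch_slot [(0.84, array([0.5519, 0.0072, 0.2147]))]
latch [(0.85, array([0.554 , 0.005 , 0.2117]))]
loupe [(0.95, array([0.6745, 0.1685, 0.1698]))]
holder [(0.58, array([0.3884, 0.1399, 0.0139])), (0.17, array([0.533 , 0.0884, 0.1493]))]
watch [(0.63, array([ 0.3811, -0.0885,  0.0074]))]
blower [(0.59, array([ 0.466 , -0.2149,  0.0488]))]
top [[-0.0037 -0.9995  0.0314]
 [-0.9989  0.0022 -0.0467]
 [ 0.0466 -0.0316 -0.9984]] [-0.0221  0.555   1.1009] -0.08731142706125727
unit [(0.92, array([0.5817, 0.0369, 0.1781]))]
hinge [(0.73, array([0.5763, 0.0042, 0.21  ])), (0.58, array([0.5833, 0.0331, 0.1738]))]
hatch [(0.97, array([0.5786, 0.0076, 0.2069]))]
hatch_edge []
latch_slot [(0.63, array([0.5475, 0.0059, 0.2139])), (0.63, array([ 0.3835, -0.0878,  0.0134]))]
latch [(0.74, array([0.5441, 0.0089, 0.2119]))]
loupe [(0.49, array([0.6783, 0.1662, 0.1613]))]
holder []
watch [(0.72, array([0.5467, 0.0116, 0.2122])), (0.61, array([ 0.3857, -0.0871,  0.0118]))]
blower [(0.96, array([ 0.4764, -0.2167,  0.0498]))]
{'clock': 1.1, 'q': array([-1.2714,  0.1304,  1.4882, -0.0001,  1.523 , -0.0854]), 'joint_velocities': array([-0.0012, -0.0004,  0.0006,  0.0007, -0.0001, -0.0003]), 'tau': array([  0.0013, -55.9764, -49.2063,   0.0769,   0.0226,  -0.    ]), 'tcp_pos': array([ 0.2252, -0.5561,  0.2186]), 'tcp_rot': array([[ 0.9269,  0.3753, -0.0001],
       [ 0.3753, -0.9269,  0.    ],
       [-0.0001, -0.0001, -1.    ]]), 'wrist_force': array([-0.6904, -0.1437, -0.8151]), 'torque': array([-0.0313,  0.0384, -0.0023]), 'finger_gap': 0.9976080925024154}
```

View pics/side0.png

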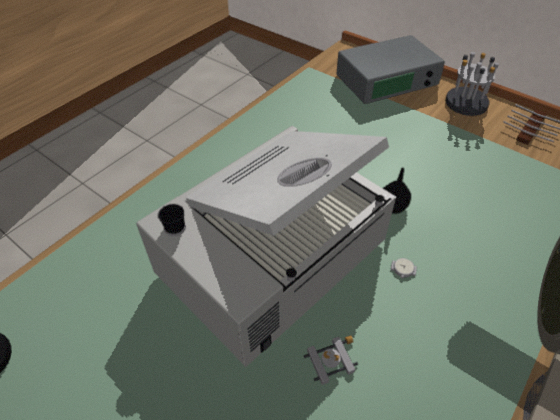

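View pics/top0.png

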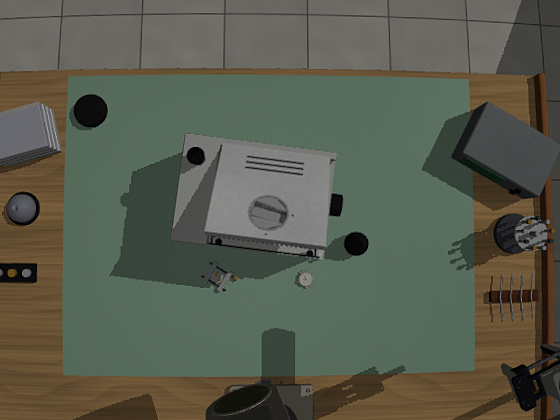

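```bash
python3 - <<'E'
import cv2
a=cv2.imread('pics/top0.png')[120:300,160:380]; cv2.imwrite('pics/topc.png',cv2.resize(a,None,fx=3.3,fy=3.3,interpolation=2))
a=cv2.imread('pics/side0.png')[120:370,130:430]; cv2.imwrite('pics/sidec.png',cv2.resize(a,None,fx=2.4,fy=2.4,interpolation=2))
E
```

```text
(no output)
```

View pics/topc.png

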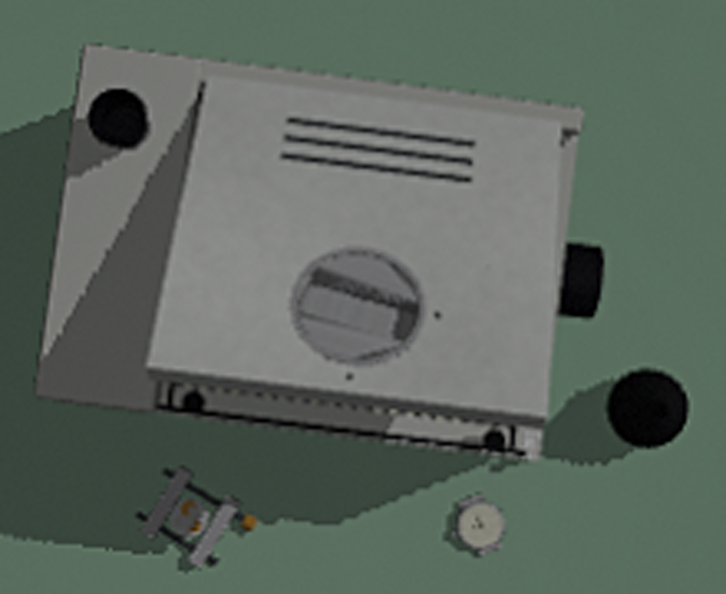

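View pics/sidec.png

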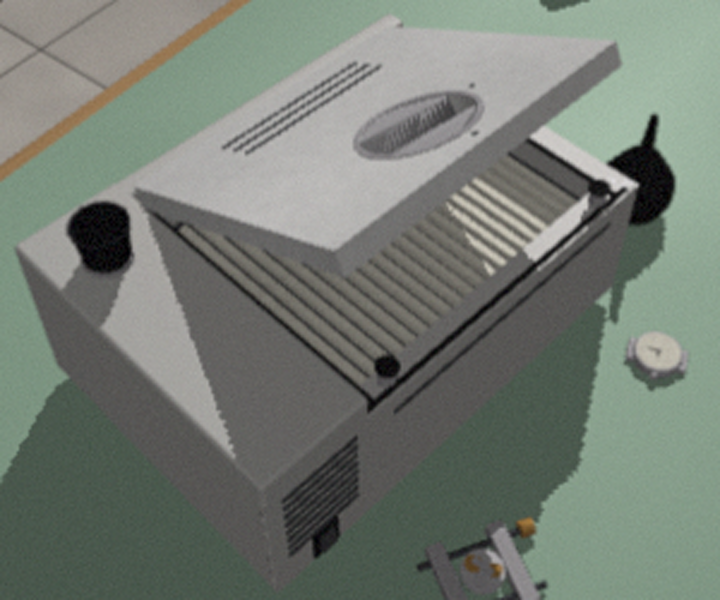

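```bash
cat > fit.py <<'E'
from h import *
from scipy.optimize import least_squares
import pickle
def U(p,x,y,yaw):
    c,s=np.cos(yaw),np.sin(yaw); return np.array([x+c*p[0]-s*p[1], y+s*p[0]+c*p[1], p[2]])
def H(d,y,h,th): # distance from hinge d, across y, h above underside -> unit frame
    return np.array([.115-d*np.cos(th)+0*h+h*np.sin(th)*1.0, y, .132+d*np.sin(th)+h*np.cos(th)])
E
python3 - <<'E'
from fit import *
np.set_printoptions(precision=4,suppress=True)
cs={n:cam(n) for n in ['top','side']}
T=lambda u,v:(160+u/3.3-.35,120+v/3.3-.35); S=lambda u,v:(130+u/2.4-.3,120+v/2.4-.3)
obs=[('top','u',(-.115,.215,.15),T(38,395)),('top','u',(.135,.215,.15),T(85,43)),('top','h',(.23,.125,.018),T(148,368)),('top','h',(.23,-.125,.018),T(547,416)),
('side','u',(-.115,.215,.15),S(262,490)),('side','u',(.135,.215,.15),S(18,247)),('side','u',(-.115,.215,0),S(275,588)),('side','h',(.23,.125,.018),S(338,250)),('side','h',(.23,-.125,.018),S(615,42)),('top','h',(0,.125,.018),T(203,82)),('side','h',(0,.125,.018),S(137,190)),('side','h',(.168,0,.018),S(419,126)),('top','h',(.168,0,.018),T(357,306))]
def pt(p,k,a): return U(a if k=='u' else H(*a,p[3]),*p[:3])
f=lambda p:np.concatenate([proj(cs[n],pt(p,k,a))-uv for n,k,a,uv in obs])
r=least_squares(f,[.55,0,-.1,.4],loss='soft_l1'); print(r.x); print(f(r.x).reshape(-1,2))
p=r.x
# latch angle: slot ends top
for la in np.arange(0,.5,.05):
    pass
def slotpt(s,w,h,la): # s along slot(+y side), hatch frame
    # cw from above: y axis -> turns toward +x
    yy=s*np.cos(la)+ w*np.sin(la)*-1*-1; xx=s*np.sin(la)-w*np.cos(la)
    return U(H(.168-xx,yy,h,p[3]),*p[:3])
for n in ['top','side']:
  c=cs[n]; im=c['frame'][:,:,::-1].copy(); im=cv2.resize(im,None,fx=4,fy=4,interpolation=2)
  for la,col in [(0.,(0,0,255)),(.2,(0,255,0)),(.4,(255,0,0))]:
    for w in (-.0165,.0165):
      q=[tuple(int(4*a+1.5) for a in proj(c,slotpt(s,w,.018,la))) for s in(-.035,.035)]
      cv2.line(im,q[0],q[1],col,1)
  u,v=proj(c,U(H(.168,0,.018,p[3]),*p[:3])); u=int(4*u);v=int(4*v)
  cv2.imwrite(f'pics/slot_{n}.png',cv2.resize(im[v-120:v+120,u-160:u+160],None,fx=2,fy=2))
print('slot floor',U(H(.168,0,.004,p[3]),*p[:3]))
pickle.dump(p,open('p.pkl','wb'))
for n,l in [('holder',.07),('watch',.01)]: print(n)
E
```

```text
[ 0.5737  0.0027 -0.1268  0.4611]
[[-1.3296  1.007 ]
 [-0.6839 -0.4137]
 [ 0.0844 -0.0808]
 [ 0.7429  0.418 ]
 [ 0.1808  0.2581]
 [-2.66   -0.8176]
 [ 1.9394  5.7775]
 [-0.7599  0.834 ]
 [ 1.0271 -0.3293]
 [ 1.6983 -2.1698]
 [-1.4759 -1.629 ]
 [ 0.3334 -0.4643]
 [ 0.9886 -0.059 ]]
slot floor [0.5403 0.007  0.2103]
holder
watch
```

View pics/slot_top.png

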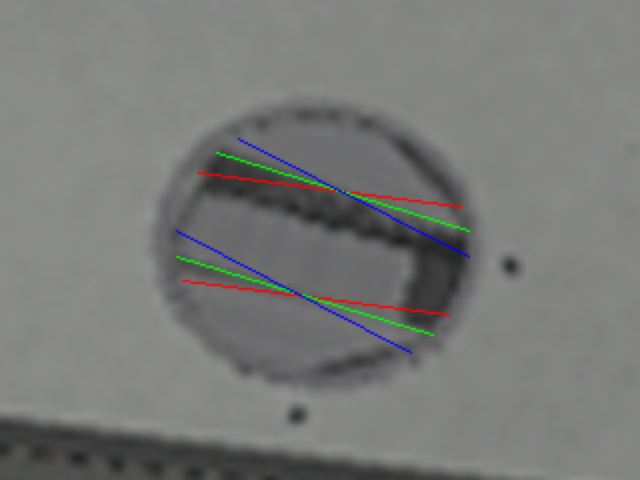

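View pics/slot_side.png

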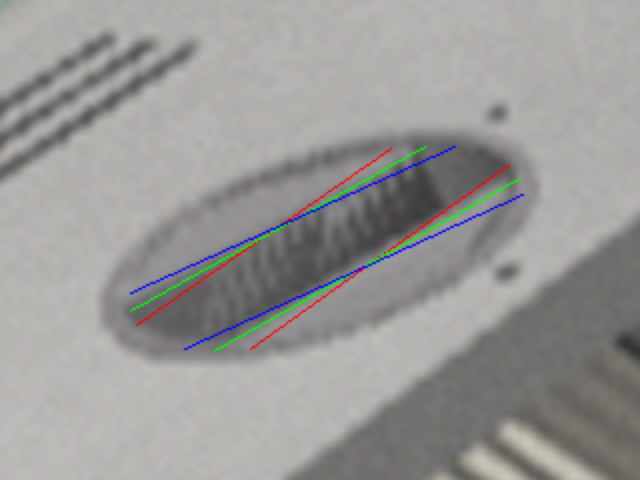

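>>> servo_tool:
  moves: [0.32, 0, 0, -0.9, 0, 0, 0, 0.32, 0, 0, -0.9, 0, 0, 0, 0.32, 0, 0, -0.9, 0, 0, 0, 0.32, 0, 0, -0.9, 0, 0, 0, 0.32, 0, 0, -0.9, 0, 0, 0, 0.32, 0, 0, -0.9, 0, 0, 0, 0.32, 0.72, -0.564, 0, 0, 0, 0, 0.32, 0.72, -0.564, 0, 0, 0, 0, 0.32, 0.72, -0.564, 0, 0, 0, 0, 0.32, 0.72, -0.564, 0, 0, 0, 0, 0.32, 0.72, -0.564, 0, 0, 0, 0, 0.32, 0.72, -0.564, 0, 0, 0, 0, 0.32, 0.72, -0.564, 0, 0, 0, 0, 0.32, 0.72, -0.564, 0, 0, 0, 0, 0.32, 0.72, -0.564, 0, 0, 0, 0, 0.32, 0.72, -0.564, 0, 0, 0, 0]

```text
clock: 2.53
tcp_pos: [0.3396, -0.3569, 0.3538]
tcp_rot: [[0.927, 0.375, 0.0], [0.375, -0.927, -0.0], [0.0, 0.0, -1.0]]
wrist_force: [0.8, 0.5, -0.0]
finger_gap: 0.317
```

>>> servo_tool:
  moves: [0.32, 0.72, -0.564, 0, 0, 0, 0, 0.32, 0.72, -0.564, 0, 0, 0, 0, 0.32, 0.72, -0.564, 0, 0, 0, 0, 0.32, 0.72, -0.564, 0, 0, 0, 0, 0.32, 0.72, -0.564, 0, 0, 0, 0, 0.32, 0.72, -0.564, 0, 0, 0, 0, 0.32, 0.72, -0.564, 0, 0, 0, 0, 0.32, 0.72, -0.564, 0, 0, 0, 0, 0.32, 0.72, -0.564, 0, 0, 0, 0, 0.32, 0.72, -0.564, 0, 0, 0, 0, 0.32, 0.72, -0.564, 0, 0, 0, 0, 0.32, 0.72, -0.564, 0, 0, 0, 0, 0.32, 0.72, -0.564, 0, 0, 0, 0, 0.32, 0.72, -0.564, 0, 0, 0, 0, 0.32, 0.72, -0.564, 0, 0, 0, 0]

```text
clock: 3.78
tcp_pos: [0.5105, -0.0594, 0.3538]
tcp_rot: [[0.927, 0.375, 0.0], [0.375, -0.927, -0.0], [0.0, 0.0, -1.0]]
wrist_force: [0.6, -1.1, -0.1]
finger_gap: 0.319
```

>>> servo_tool:
  moves: [0.32, 0, 0, 0, 0, 0, -0.155, 0.32, 0, 0, 0, 0, 0, -0.155, 0.32, 0, 0, 0, 0, 0, -0.155, 0.32, 0, 0, 0, 0, 0, -0.155, 0.32, 0, 0, 0, 0, 0, -0.155, 0.32, 0, 0, 0, 0, 0, -0.155, 0.32, 0, 0, 0, 0, 0, -0.155, 0.32, 0, 0, 0, 0, 0, -0.155, 0.32, 0, 0, 0, 0, 0, -0.155, 0.32, 0, 0, 0, 0, 0, -0.155, 0.32, 0, 0, 0, 0, 0, -0.155, 0.32, 0, 0, 0, 0, 0, -0.155, 0.32, 0, 0, 0, 0, 0, -0.155, 0.32, 0, 0, 0, 0, 0, -0.155, 0.32, 0, 0, 0, 0, 0, -0.155, 0.32, 0, 0, 0, 0, 0, -0.155, 0.32, 0, 0, 0, 0, 0, -0.155, 0.32, 0, 0, 0, 0, 0, -0.155, 0.32, 0, 0, 0, 0, 0, -0.155, 0.32, 0, 0, 0, 0, 0, -0.155]

```text
clock: 5.45
tcp_pos: [0.51, -0.0605, 0.3537]
tcp_rot: [[-0.95, 0.311, 0.0], [0.311, 0.95, -0.0], [-0.0, 0.0, -1.0]]
wrist_force: [-0.1, 0.4, -0.1]
finger_gap: 0.319
```

>>> servo_tool:
  moves: [0.32, 0, 0, 0.75, 0, 0, 0, 0.32, 0, 0, 0.75, 0, 0, 0, 0.32, 0, 0, 0.75, 0, 0, 0, 0.32, 0, 0, 0.75, 0, 0, 0, 0.32, 0, 0, 0.75, 0, 0, 0, 0.32, 0, 0, 0.3, 0, 0, 0, 0.32, 0, 0, 0.3, 0, 0, 0, 0.32, 0, 0, 0.3, 0, 0, 0, 0.32, 0, 0, 0.3, 0, 0, 0, 0.32, 0, 0, 0.3, 0, 0, 0, 0.32, 0, 0, 0.3, 0, 0, 0]

```text
clock: 6.37
tcp_pos: [0.5105, -0.0606, 0.2152]
tcp_rot: [[-0.949, 0.317, 0.001], [0.317, 0.949, -0.0], [-0.002, 0.0, -1.0]]
wrist_force: [-0.1, 0.3, 2.9]
finger_gap: 0.32
```

Contact at about 3 N, as expected; push on.

>>> servo_tool:
  moves: [0.32, 0, 0, 0.3, 0, 0, 0, 0.32, 0, 0, 0.3, 0, 0, 0, 0.32, 0, 0, 0.3, 0, 0, 0, 0.32, 0, 0, 0.3, 0, 0, 0, 0.32, 0, 0, 0.3, 0, 0, 0, 0.32, 0, 0, 0.2, 0, 0, 0, 0.32, 0, 0, 0.2, 0, 0, 0, 0.32, 0, 0, 0.2, 0, 0, 0]

```text
clock: 7.03
tcp_pos: [0.5099, -0.0605, 0.1618]
tcp_rot: [[-0.949, 0.316, -0.0], [0.316, 0.949, 0.0], [0.0, -0.0, -1.0]]
wrist_force: [-0.7, -0.7, 2.5]
finger_gap: 0.319
```

>>> servo_tool:
  moves: [0.32, 0, 0, 0.15, 0, 0, 0, 0.32, 0, 0, 0.15, 0, 0, 0, 0.32, 0, 0, 0, 0, 0, 0]

```text
clock: 7.28
tcp_pos: [0.5096, -0.0604, 0.1543]
tcp_rot: [[-0.949, 0.317, -0.001], [0.317, 0.949, 0.0], [0.001, -0.0, -1.0]]
wrist_force: [-3.4, 0.0, 3.7]
finger_gap: 0.321
```

>>> servo_tool:
  moves: [0.32, 0, 0, -0.3, 0, 0, 0, 0.32, 0, 0, -0.8, 0, 0, 0, 0.32, 0, 0, -0.8, 0, 0, 0, 0.32, 0, 0, -0.8, 0, 0, 0, 0.32, 0, -0.8, -0.8, 0, 0, 0, 0.32, 0, -0.8, 0, 0, 0, 0, 0.32, 0, -0.8, 0, 0, 0, 0, 0.32, 0, -0.8, 0, 0, 0, 0, 0.32, 0, 0, 0, 0, 0, 0]

```text
clock: 8.03
tcp_pos: [0.4843, -0.1391, 0.2432]
tcp_rot: [[-0.948, 0.319, 0.001], [0.319, 0.948, -0.002], [-0.002, -0.001, -1.0]]
wrist_force: [0.2, -1.2, -0.5]
finger_gap: 0.319
```

```bash
cat > look.py <<'E'
from fit import *
import sys
np.set_printoptions(precision=4,suppress=True)
tag=sys.argv[1]; th=float(sys.argv[2])
p=pickle.load(open('p.pkl','rb'))
for n in ['top','side']:
  c=cam(n,f'{tag}_{n}.png')
  for t in ['latch_slot','latch','hatch_edge']:
    r=bot.spot_in(n,t)[:1]
    print(n,t,[(round(x['confidence'],2),toworld(c,x['position'])) for x in r])
  im=cv2.resize(c['frame'][:,:,::-1],None,fx=4,fy=4,interpolation=2)
  u,v=proj(c,U(H(.168,0,.018,th),*p[:3])); u=int(4*u);v=int(4*v)
  cv2.drawMarker(im,(u,v),(0,0,255),0,10,1)
  for y in(-.125,.125):
    q=proj(c,U(H(.23,y,.018,th),*p[:3]))*4; cv2.drawMarker(im,(int(q[0]),int(q[1])),(0,0,255),0,16,1)
  a=np.linspace(0,6.28,60)
  for k in a:
    q=proj(c,U(H(.168+.038*np.cos(k),.038*np.sin(k),.018,th),*p[:3]))*4; cv2.circle(im,(int(q[0]),int(q[1])),1,(0,0,255),-1)
  cv2.imwrite(f'pics/{tag}_{n}_c.png',im[max(0,v-300):v+300,max(0,u-400):u+400])
o=bot.get_obs(); print('expected slot floor',U(H(.168,0,.004,th),*p[:3]), o['tcp_pos'],o['wrist_force'],o['clock'])
E
python3 look.py b 0.055
```

```text
top latch_slot [(0.63, array([0.5236, 0.0102, 0.1543]))]
top latch [(0.58, array([0.5201, 0.0144, 0.15  ]))]
top hatch_edge [(0.96, array([0.5853, 0.01  , 0.1542]))]
side latch_slot [(0.89, array([0.5299, 0.0095, 0.1596]))]
side latch [(0.79, array([0.5264, 0.0101, 0.158 ]))]
side hatch_edge [(0.8, array([0.5613, 0.0225, 0.1584]))]
expected slot floor [0.5216 0.0094 0.1452] [ 0.4849 -0.1357  0.2424] [ 0.4136  0.2094 -0.0425] 8.4333
```

View pics/b_top_c.png

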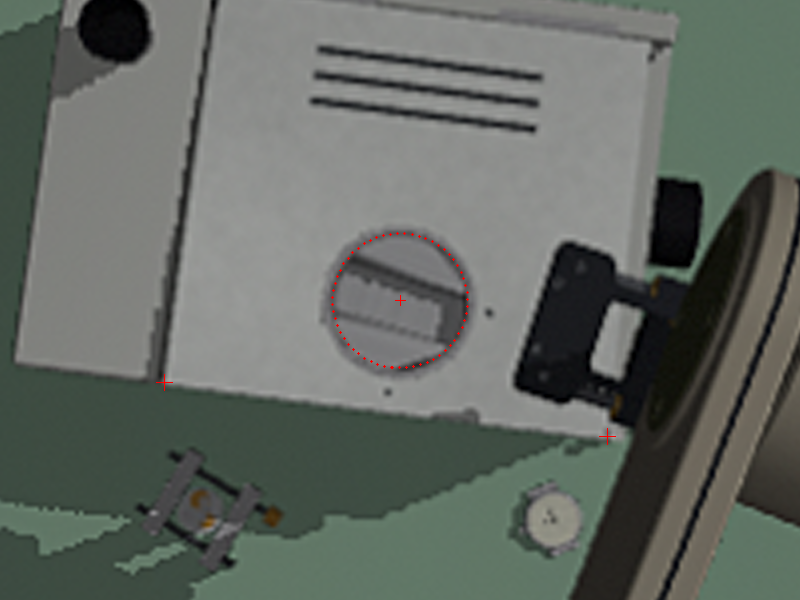

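View pics/b_side_c.png

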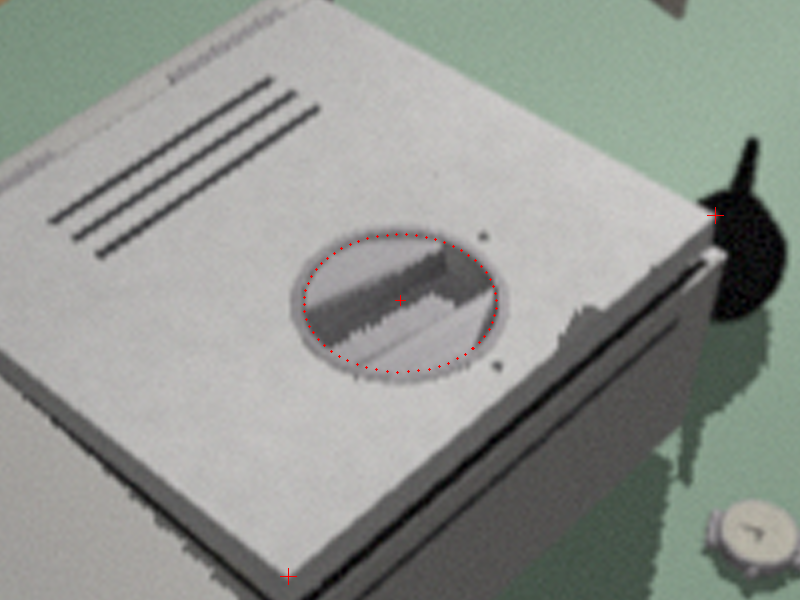

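>>> servo_tool:
  moves: [0.32, 0.06, 0.75, 0, 0, 0, 0, 0.32, 0.06, 0.75, 0, 0, 0, 0, 0.32, 0.06, 0.75, 0, 0, 0, 0, 0.32, 0.06, 0.75, 0, 0, 0, 0, 0.32, 0.06, 0.75, 0, 0, 0, 0, 0.32, 0.06, 0.75, 0, 0, 0, 0, 0.32, 0.06, 0.75, 0, 0, 0, 0, 0.32, 0.06, 0.75, 0, 0, 0, 0, 0.32, 0, 0, 0.8, 0, 0, 0, 0.32, 0, 0, 0.8, 0, 0, 0, 0.32, 0, 0, 0.8, 0, 0, 0, 0.32, 0, 0, 0.4, 0, 0, 0, 0.32, 0, 0, 0, 0, 0, 0, 0.32, 0, 0, 0, 0, 0, 0]

```text
clock: 9.6
tcp_pos: [0.5205, 0.0099, 0.1723]
tcp_rot: [[-0.949, 0.316, -0.001], [0.316, 0.949, 0.0], [0.001, -0.0, -1.0]]
wrist_force: [-0.6, 0.4, 0.0]
finger_gap: 0.324
```

```bash
python3 look.py c 0.055; python3 -c "
from h import *
o=bot.get_obs();print(o['q'],o['tcp_rot'])"
```

```text
top latch_slot []
top latch []
top hatch_edge [(0.89, array([ 0.6497, -0.0045,  0.1542]))]
side latch_slot [(0.7, array([0.5191, 0.0144, 0.1588]))]
side latch [(0.74, array([0.5244, 0.0129, 0.1538]))]
side hatch_edge []
expected slot floor [0.5216 0.0094 0.1452] [0.5212 0.0096 0.1731] [-0.1435 -0.8703  0.1358] 10.0
[-7.99244599e-02 -5.86200078e-02  1.76532354e+00  4.62039111e-05
  1.43373113e+00 -1.32849814e+00] [[-9.48531267e-01  3.16681377e-01  1.15795426e-03]
 [ 3.16681538e-01  9.48531919e-01 -4.68292825e-05]
 [-1.11318654e-03  3.22283697e-04 -9.99999328e-01]]
```

View pics/c_side_c.png

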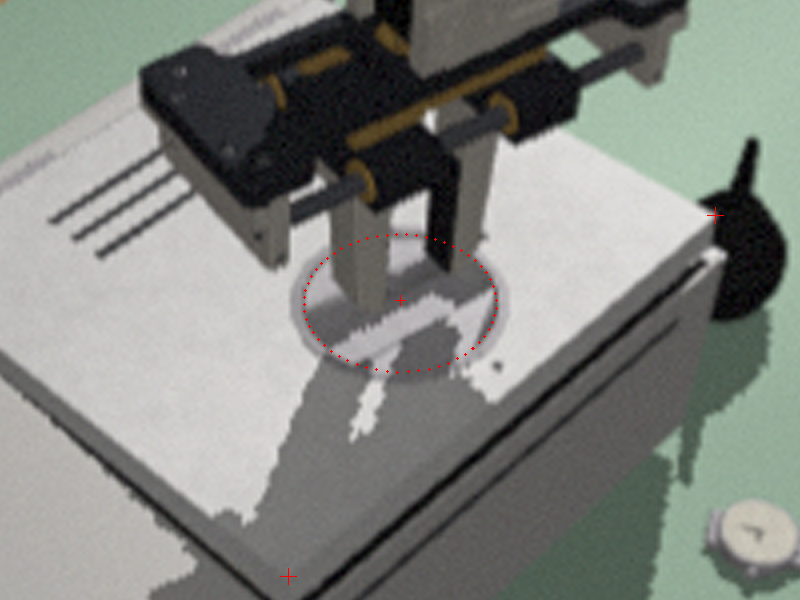

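The fingertips hover over the slot, around (360,300) and (445,265), straddling its axis, marked at (400,300). The jaws lie along the slot. Next I descend.

>>> servo_tool:
  moves: [0.32, 0, 0, 0.25, 0, 0, 0, 0.32, 0, 0, 0.25, 0, 0, 0, 0.32, 0, 0, 0.25, 0, 0, 0, 0.32, 0, 0, 0.2, 0, 0, 0, 0.32, 0, 0, 0, 0, 0, 0]

```text
clock: 10.42
tcp_pos: [0.5199, 0.0098, 0.1468]
tcp_rot: [[-0.949, 0.317, -0.002], [0.317, 0.949, 0.0], [0.002, -0.001, -1.0]]
wrist_force: [0.1, 0.2, 0.4]
finger_gap: 0.32
```

>>> servo_tool:
  moves: [0.32, 0, 0, 0.1, 0, 0, 0, 0.32, 0, 0, 0.1, 0, 0, 0, 0.32, 0, 0, 0.1, 0, 0, 0, 0.32, 0, 0, 0.08, 0, 0, 0, 0.32, 0, 0, 0, 0, 0, 0, 0.32, 0, 0, 0, 0, 0, 0]

```text
clock: 10.92
tcp_pos: [0.5208, 0.0097, 0.1395]
tcp_rot: [[-0.949, 0.316, 0.0], [0.316, 0.949, -0.0], [-0.0, 0.0, -1.0]]
wrist_force: [-2.6, 0.0, 4.3]
finger_gap: 0.32
```

>>> servo_tool:
  moves: [0.32, 0, 0, 0.08, 0, 0, 0, 0.32, 0, 0, 0.08, 0, 0, 0, 0.32, 0, 0, 0.04, 0, 0, 0, 0.32, 0, 0, 0, 0, 0, 0]

```text
clock: 11.25
tcp_pos: [0.521, 0.0097, 0.1351]
tcp_rot: [[-0.949, 0.316, 0.001], [0.316, 0.949, -0.0], [-0.001, 0.0, -1.0]]
wrist_force: [-5.2, -0.2, 8.3]
finger_gap: 0.322
```

>>> servo_tool:
  moves: [0.32, 0, 0, 0.06, 0, 0, 0.06, 0.32, 0, 0, 0, 0, 0, 0.08, 0.32, 0, 0, 0, 0, 0, 0.08, 0.32, 0, 0, 0, 0, 0, 0.08, 0.32, 0, 0, 0, 0, 0, 0.08, 0.32, 0, 0, 0, 0, 0, 0.08, 0.32, 0, 0, 0, 0, 0, 0]

```text
clock: 11.83
tcp_pos: [0.5223, 0.0097, 0.1345]
tcp_rot: [[-0.773, 0.635, 0.004], [0.635, 0.773, -0.0], [-0.003, 0.002, -1.0]]
wrist_force: [-1.1, 0.3, 9.7]
finger_gap: 0.32
```

>>> servo_tool:
  moves: [0.32, 0, 0, 0, 0, 0, 0.08, 0.32, 0, 0, 0, 0, 0, 0.08, 0.32, 0, 0, 0, 0, 0, 0.08, 0.32, 0, 0, 0, 0, 0, 0.08, 0.32, 0, 0, 0, 0, 0, 0.08, 0.32, 0, 0, 0, 0, 0, 0.08, 0.32, 0, 0, 0, 0, 0, 0.08, 0.32, 0, 0, 0, 0, 0, 0.08, 0.32, 0, 0, 0, 0, 0, 0]

```text
clock: 12.58
tcp_pos: [0.5221, 0.0099, 0.1345]
tcp_rot: [[-0.372, 0.928, 0.003], [0.928, 0.372, 0.0], [-0.001, 0.003, -1.0]]
wrist_force: [-2.6, 0.2, 10.8]
finger_gap: 0.32
```

```bash
python3 look.py d 0.0; python3 -c "
from h import *
o=bot.get_obs();print(o['q'],o['tcp_rot'],o['torque'],o['wrist_force'])"
```

```text
top latch_slot []
top latch []
top hatch_edge [(0.65, array([ 0.6485, -0.0114,  0.1481]))]
side latch_slot [(0.84, array([0.5217, 0.0117, 0.1503]))]
side latch [(0.63, array([0.5211, 0.0079, 0.1467]))]
side hatch_edge [(0.92, array([0.5514, 0.0557, 0.1486]))]
expected slot floor [0.5211 0.0094 0.136 ] [0.5221 0.0098 0.1345] [-2.5628  1.2129 10.3186] 12.9833
[-7.96816237e-02 -2.74657705e-02  1.80728860e+00  3.15718408e-04
  1.35852753e+00 -4.64619550e-01] [[-3.75438506e-01  9.26841585e-01  3.25658090e-03]
 [ 9.26846559e-01  3.75440346e-01  4.95743879e-05]
 [-1.17670426e-03  3.03696293e-03 -9.99994696e-01]] [0.15588452 0.25614857 0.05164586] [-2.56279389  1.21287404 10.31858695]
```

View pics/d_side_c.png

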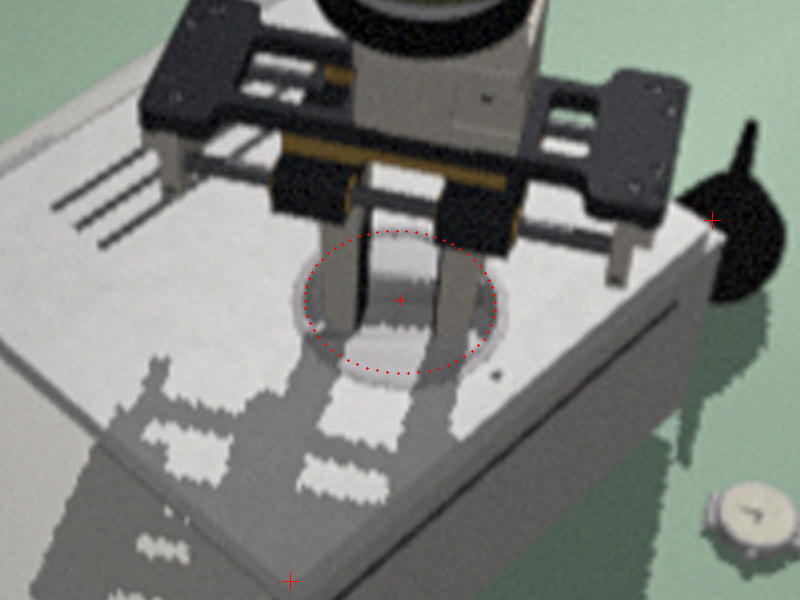

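>>> servo_tool:
  moves: [0.32, 0, 0, 0, 0, 0, 0.08, 0.32, 0, 0, 0, 0, 0, 0.08, 0.32, 0, 0, 0, 0, 0, 0.08, 0.32, 0, 0, 0, 0, 0, 0.08, 0.32, 0, 0, 0, 0, 0, 0.08, 0.32, 0, 0, 0, 0, 0, 0.08, 0.32, 0, 0, 0, 0, 0, 0.08, 0.32, 0, 0, 0, 0, 0, 0.08, 0.32, 0, 0, 0, 0, 0, 0.08, 0.32, 0, 0, 0, 0, 0, 0]

```text
clock: 13.82
tcp_pos: [0.5221, 0.0101, 0.1345]
tcp_rot: [[0.183, 0.983, 0.003], [0.983, -0.183, 0.0], [0.001, 0.003, -1.0]]
wrist_force: [-3.1, 1.2, 11.0]
finger_gap: 0.319
```

```bash
python3 look.py e 0.0; python3 -c "
from h import *
o=bot.get_obs();print(o['q'],o['tcp_rot'],o['torque'],o['wrist_force'])"
```

```text
top latch_slot []
top latch []
top hatch_edge [(0.63, array([ 0.6516, -0.0067,  0.1482]))]
side latch_slot [(0.95, array([0.5246, 0.0268, 0.1494]))]
side latch [(0.85, array([0.5238, 0.0282, 0.1465]))]
side hatch_edge [(0.71, array([0.5711, 0.0596, 0.1513]))]
expected slot floor [0.5211 0.0094 0.136 ] [0.522  0.01   0.1345] [-2.4766  1.7162 11.134 ] 14.2167
[-7.94838634e-02 -2.74530613e-02  1.80736235e+00  6.41881673e-04
  1.35873236e+00  1.00845257e-01] [[ 1.79483986e-01  9.83756347e-01  2.99154835e-03]
 [ 9.83760463e-01 -1.79485927e-01  3.91208152e-04]
 [ 9.21794332e-04  2.87275139e-03 -9.99995449e-01]] [ 0.26812723  0.31043398 -0.00966955] [-2.47659885  1.71619555 11.13404881]
```

View pics/e_side_c.png

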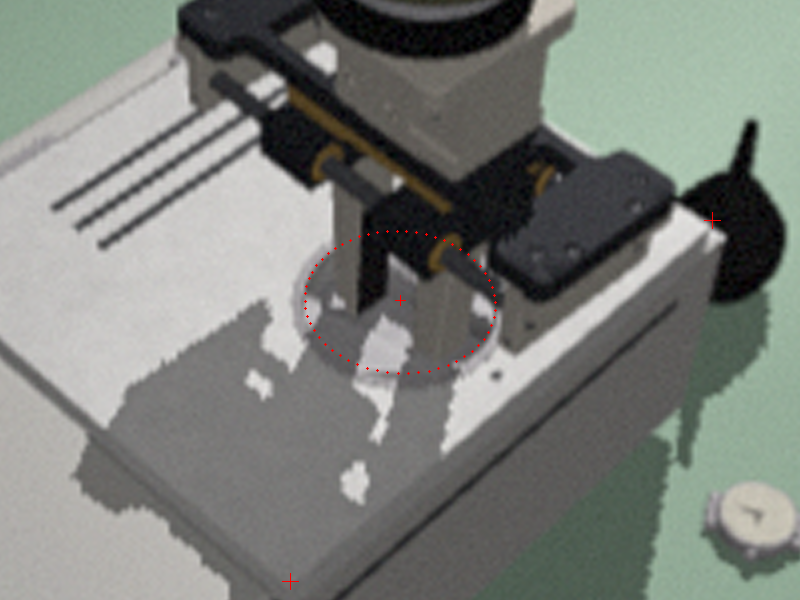

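>>> servo_tool:
  moves: [0.32, 0, 0, 0, 0, 0, 0.06, 0.32, 0, 0, 0, 0, 0, 0.06, 0.32, 0, 0, 0, 0, 0, 0, 0.32, 0, 0, 0, 0, 0, 0]

```text
clock: 14.55
tcp_pos: [0.522, 0.0101, 0.1345]
tcp_rot: [[0.272, 0.962, 0.003], [0.962, -0.272, 0.0], [0.001, 0.003, -1.0]]
wrist_force: [-2.8, 1.5, 11.4]
finger_gap: 0.317
```

```bash
python3 -c "
from h import *
o=bot.get_obs();print(o['tcp_rot'],o['torque'],o['wrist_force'],o['tau'])"
```

```text
[[ 2.71508981e-01  9.62430847e-01  3.12045066e-03]
 [ 9.62435107e-01 -2.71511506e-01  4.08107587e-04]
 [ 1.24001359e-03  2.89242639e-03 -9.99995048e-01]] [0.31027958 0.3867703  0.05561769] [-2.83934028  1.46492181 11.35856327] [ -1.11228157 -40.43704748 -43.06460023  -0.50709464  -1.15373276
   0.25534957]
```

>>> servo_tool:
  moves: [0.32, 0, 0, 0, 0, 0, 0.05, 0.32, 0, 0, 0, 0, 0, 0.04, 0.32, 0, 0, 0, 0, 0, 0, 0.32, 0, 0, 0, 0, 0, 0]

```text
clock: 14.88
tcp_pos: [0.522, 0.0101, 0.1345]
tcp_rot: [[0.339, 0.941, 0.003], [0.941, -0.339, 0.0], [0.002, 0.003, -1.0]]
wrist_force: [-3.1, 2.5, 11.3]
finger_gap: 0.317
```

```bash
python3 -c "
from h import *
o=bot.get_obs();print(o['tcp_rot'],o['torque'],o['wrist_force'],o['tau'])"
```

```text
[[ 3.38661533e-01  9.40902960e-01  3.16009113e-03]
 [ 9.40907049e-01 -3.38664588e-01  4.71149362e-04]
 [ 1.51351679e-03  2.81379185e-03 -9.99994896e-01]] [0.32927361 0.29360757 0.07714482] [-3.05380673  2.45483742 11.30538741] [ -1.24046411 -40.47395468 -43.0495584   -0.58297986  -1.11408491
   0.18854675]
```

>>> servo_tool:
  moves: [0.32, 0, 0, 0, 0, 0, 0.05, 0.32, 0, 0, 0, 0, 0, 0.04, 0.32, 0, 0, 0, 0, 0, 0, 0.32, 0, 0, 0, 0, 0, 0]

```text
clock: 15.22
tcp_pos: [0.5224, 0.0102, 0.1346]
tcp_rot: [[0.403, 0.915, 0.004], [0.915, -0.403, 0.0], [0.002, 0.003, -1.0]]
wrist_force: [-1.5, 1.2, 10.2]
finger_gap: 0.32
```

```bash
python3 look.py f 0.0; python3 -c "
from h import *
o=bot.get_obs();print(o['tcp_rot'],o['torque'],o['wrist_force'],o['tau'])"
```

```text
top latch_slot []
top latch []
top hatch_edge [(0.62, array([ 0.6488, -0.0024,  0.1516]))]
side latch_slot [(0.69, array([0.526 , 0.0351, 0.1516]))]
side latch [(0.78, array([0.5281, 0.0322, 0.1452]))]
side hatch_edge [(0.95, array([0.5705, 0.0594, 0.153 ]))]
expected slot floor [0.5211 0.0094 0.136 ] [0.5223 0.0102 0.1345] [-0.8603  2.4519  9.6424] 15.6167
[[ 4.02606531e-01  9.15365575e-01  3.72104449e-03]
 [ 9.15371371e-01 -4.02610413e-01  3.27816687e-04]
 [ 1.79820337e-03  3.27415646e-03 -9.99993023e-01]] [0.44666039 0.16105604 1.22534828] [-0.86031934  2.45194479  9.64243083] [ -2.50274152 -40.80283642 -42.73681283  -0.48815656  -0.574097
   1.22675277]
```

View pics/f_side_c.png

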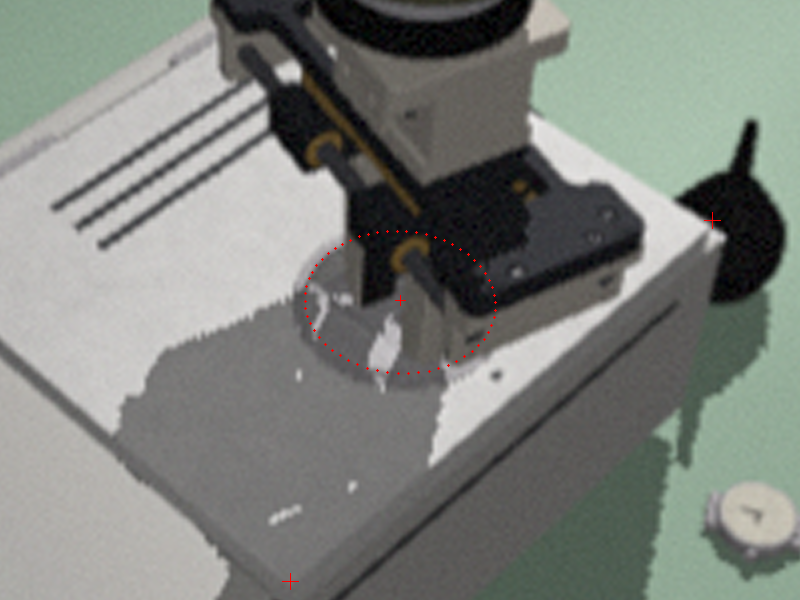

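Torque about the axis jumped to 1.2 N·m, so the latch is at its stop. I'll unload it by turning back within the slack, then lift out.

>>> servo_tool:
  moves: [0.32, 0, 0, 0, 0, 0, -0.08, 0.32, 0, 0, 0, 0, 0, -0.08, 0.32, 0, 0, 0, 0, 0, -0.08, 0.32, 0, 0, -0.1, 0, 0, 0, 0.32, 0, 0, -0.2, 0, 0, 0, 0.32, 0, 0, -0.4, 0, 0, 0, 0.32, 0, 0, -0.8, 0, 0, 0, 0.32, 0, 0, -0.8, 0, 0, 0, 0.32, 0, 0, -0.8, 0, 0, 0, 0.32, 0, 0, -0.8, 0, 0, 0, 0.32, -0.8, 0, -0.4, 0, 0, 0, 0.32, -0.8, 0, 0, 0, 0, 0, 0.32, -0.8, 0, 0, 0, 0, 0, 0.32, -0.8, 0, 0, 0, 0, 0, 0.32, -0.8, 0, 0, 0, 0, 0, 0.32, -0.8, 0, 0, 0, 0, 0, 0.32, 0, 0, 0, 0, 0, 0, 0.32, 0, 0, 0, 0, 0, 0]

```text
clock: 17.12
tcp_pos: [0.4935, -0.1077, 0.2404]
tcp_rot: [[0.228, 0.974, -0.0], [0.974, -0.228, 0.0], [0.0, -0.0, -1.0]]
wrist_force: [1.0, 0.5, 0.0]
finger_gap: 0.32
```

```bash
python3 look.py g 0.007
```

```text
top latch_slot [(0.7, array([0.521 , 0.0092, 0.1483]))]
top latch [(0.94, array([0.5173, 0.0131, 0.1466]))]
top hatch_edge [(0.92, array([0.5866, 0.0136, 0.152 ]))]
side latch_slot [(0.86, array([0.5197, 0.0059, 0.1539]))]
side latch [(0.57, array([0.5195, 0.002 , 0.1498]))]
side hatch_edge [(0.89, array([0.5626, 0.0213, 0.1532]))]
expected slot floor [0.5212 0.0094 0.1372] [ 0.4938 -0.1066  0.2401] [-0.701  -0.1011 -0.5683] 17.5167
```

View pics/g_side_c.png

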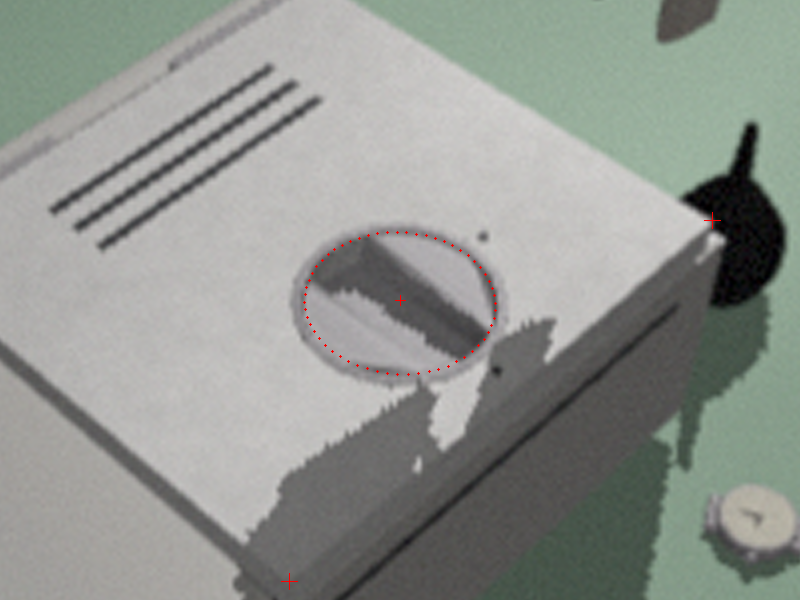

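View pics/g_top_c.png

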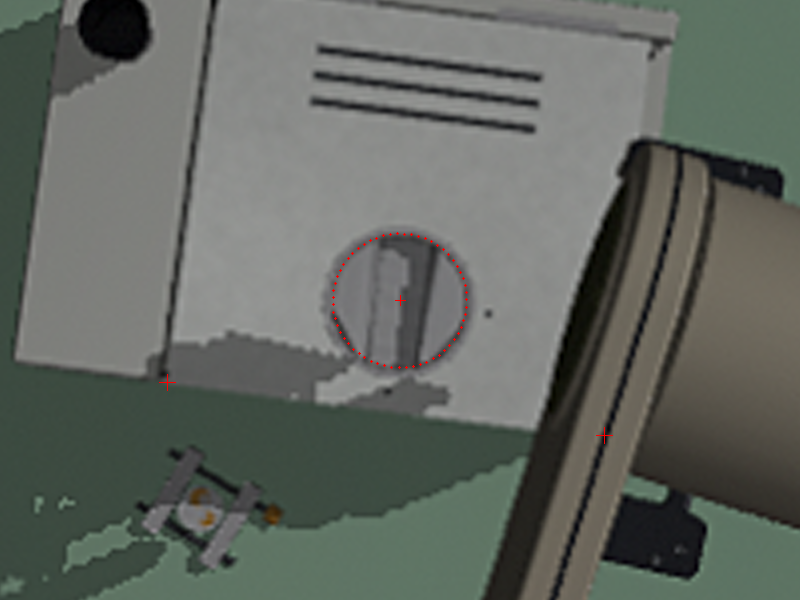

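```bash
python3 -c "
from h import *
for n,t in [('side','loupe'),('side','holder'),('side','watch'),('side','blower')]:
    c=cam(n); print(t,[toworld(c,x['position']) for x in bot.spot_in(n,t)[:1]])
print(bot.get_obs()['wrist_force'],bot.get_obs()['clock']); print(bot.job_done())"
```

```text
loupe [array([0.6776606 , 0.16995724, 0.17071663])]
holder [array([0.38881251, 0.13634776, 0.01119822])]
watch [array([ 0.38311747, -0.08818088,  0.00658134])]
blower [array([ 0.46503579, -0.2123879 ,  0.04905514])]
[-0.77436563 -0.23739586 -0.20679065] 17.9167
the job is handed in; nothing more can be done
None
```

I pushed the hatch shut, pressed it flush and turned the latch clockwise to its stop. Then I lifted the gripper clear and handed the job in at about 18 s of the 54 s allowed. Handing in gives no verdict, so success rests on the checks below.

I used both fingertips, partly open, one towards each end of the slot, rather than a single fingertip. That let a pure turn about the latch axis drive it without idling in the middle.

- **Latch:** the moment about its axis rose to 1.2 N·m at the stop. In the last top picture the slot points at the free edge, within about 0.03 rad of the hatch's side edge.
- **Hatch:** with the gripper off it, the corners I could see sit on the outline predicted for 0.007 rad in both pictures. That is near its locked rest position.
- **Robot contact:** wrist force was within its noise (about 0.8 N), and the fingertips were about 9 cm above the hatch.
- **Other items:** the eyeglass, holder, watch and blower were found within about 4–5 mm of where they started, which is within the detector's error.

No final check disagreed. In the first fit, the box's bottom corner was about 6 pixels off, so I relied on its top and hatch corners, which fitted to about 1 to 3 pixels.

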